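# Clear the V-block cradle and hold a membrane element seated in it

### The job

Lift the near edge of the cradle's sorting plate (it has a bar handle) and tip it right over, away from you, so that the three elbow fittings slide off it into the catch box behind and the plate stays open. Then lay the loose membrane element along the V of the two blocks, its plain blue body resting on both and about centred, and press it down with about 15 N so that it bears on both flanks of the V. Finish while still holding it pressed there, without crushing it, and leave the other things on the bench alone.

Things in the scene. Friction and masses are not known exactly. Their poses are not given: they have to be found in the camera images.
- cradle: V-block cradle, fixed to the bench. Origin on the bench under the middle of the V groove; y along the groove, +x away from the robot to hinge and catch box. Base plate x -62 to +82, y +-107, 10 mm thick, with two steel V-blocks on it (see jaws). Posts at x = -52 and +76, y = +-98, 73 mm tall. The closed sorting plate covers the V.
- jaw_near: near (-x) halves of both V-blocks with one contact line. Origin at the cradle's middle, 10 mm above the bench, axes as cradle. Blocks cover y -90 to -45 and +45 to +90; the 90 mm gap between is open down to the base plate (10 mm), for fingers round the element. Block tops 62 mm above the bench, 92 mm wide; 90-degree V, 70 mm wide at the top, flanks at 45 degrees; rigid
- jaw_far: the far (+x) flanks of both V-blocks, mirror image of jaw_near: the other contact line. Same origin
- seat (a point): point on the centre line of an element seated in the V, midway between the blocks, 61.5 mm above the bench; axes as cradle
- catch_box: grey open box fixed on the bench right behind the hinge, 116 (x) x 214 (y) x 58 mm high, walls 3 mm; origin in the middle of its underside, axes as cradle. It moves with the cradle
- tip_plate (a joint): angle of the hinged sorting plate, rad: 0 = closed, level over the V; grows as the near edge is lifted up and over, away from the robot; stop at 2.6, where it leans clear of the V. Aluminium, 143 deep x 206 mm wide, floor 77 mm above the bench when closed, 12 mm rims except at the hinge edge. 0.3 kg, light hinge: let go, it falls shut below about 1.5, open beyond about 1.65
- hinge_line (a point): middle of the plate's hinge line, 72 mm above the bench, 80 mm behind the groove's middle; the hinge runs along the cradle's y. Axes as cradle
- handle (a point): middle of the plate's bar handle: round steel bar 12 mm thick, 100 mm long, parallel to the hinge, 192 mm from the hinge line, its centre 49 mm out from the plate's near edge (over 40 mm free between). 75 mm above the bench when closed. Moves with the plate; axes as cradle when closed
- elbow_1: loose white elbow fitting 42 x 31 x 19 mm, 15 g, lying on the sorting plate at the start; origin at the middle of its underside
- elbow_2: as elbow_1
- elbow_3: as elbow_1
- element: loose membrane element lying at the left: blue cylinder 47 mm in diameter (44 mm between fingers), 313 mm long, 0.15 kg. Origin at bench level under its axis, axis 23.5 mm above; y along the axis. Plain blue body from y = -103 to +150 mm, black seal collar 50 mm across at y = -118 to -111, thinner stub to y = -163
- element_mid (a point): the point on the element's axis at the middle of its plain body (y = +20 mm, 23.5 mm above the underside), to come to seat; axes as element
- grease_tub: white tub with blue lid, 50 mm across, 46 high, standing right of the cradle; a bystander
- glue_bottle: white glue bottle with red nozzle, 37 mm across, 105 high, at the right; a bystander
- marker: marker pen, 128 mm long, lying right of the cradle; a bystander
- brine_seal_1: black rubber seal ring, 50 mm across, 14 high, lying near the middle of the bench; a bystander
- brine_seal_2: black rubber seal ring, 50 mm across, 14 high, lying near the middle of the bench; a bystander
- brine_seal_3: black rubber seal ring, 50 mm across, 14 high, lying near the middle of the bench; a bystander

How it is judged:
On the way:
1. the sorting plate is tipped open and the three elbows are in the catch box (x of elbow_1 in the frame of catch_box between -0.056 and 0.056 m and y of elbow_1 in the frame of catch_box between -0.105 and 0.105 m and z of elbow_1 in the frame of catch_box between -0.005 and 0.055 m and x of elbow_2 in the frame of catch_box between -0.056 and 0.056 m and y of elbow_2 in the frame of catch_box between -0.105 and 0.105 m and z of elbow_2 in the frame of catch_box between -0.005 and 0.055 m and x of elbow_3 in the frame of catch_box between -0.056 and 0.056 m and y of elbow_3 in the frame of catch_box between -0.105 and 0.105 m and z of elbow_3 in the frame of catch_box between -0.005 and 0.055 m and value of joint tip_plate above 2.2 rad), for 0.2 s.
At the end, for the whole second after the job is handed in: Plate open (over 2.2 rad), three elbows in the catch box; element in the V: axis within 4 mm of the seat line, parallel within 0.05 rad, body middle within 35 mm of the seat, still, touched by the fingers (over 2 N), pressed on near and far flanks with over 3 N each (all of step 1 and x of element_mid in the frame of seat between -0.004 and 0.004 m and y of element_mid in the frame of seat between -0.035 and 0.035 m and z of element_mid in the frame of seat between -0.004 and 0.004 m and angle between the y axis of element and the y axis of cradle, either way round below 0.05 rad and contact force between element and jaw_near above 3 N and contact force between element and jaw_far above 3 N and contact force between the fingers and element above 2 N and linear speed of element below 0.02 m/s); the arm keeps its last pose, push and grip.
It fails at once if the element is crushed into the V (over 80 N on a flank) (contact force between element and jaw_near above 80 N or contact force between element and jaw_far above 80 N).
It fails at once if a bystander is moved more than 30 mm (distance of any of grease_tub, glue_bottle, marker, brine_seal_1, brine_seal_2, brine_seal_3 from where it was at the start of the episode above 0.03 m).
It also fails if it takes over 67 s, if anything falls off the work surface, if the arm or the gripper's body presses on something with over 40 N, if the wrist force passes 120 N, or if a joint passes its speed limit or range.

### The arm

A 6-joint arm with a two-finger parallel gripper is mounted at the origin on a cart in front of the work surface, level with it; the furniture and walls round the work are solid. World frame = base frame: x ahead of the robot, y to its left, z up, the work surface at z = 0. Lengths are in m, angles in rad, forces in N, time in s.
With the tool pointing down it reaches from about 0.3 to 0.85 m from the base axis. Payload 4.2 kg.
Tool frame: the origin (TCP) lies midway between the tips of the shut fingers; the grasp point (between the pads) lies 19 mm behind it; z points along the fingers, y is the direction in which the jaws open and shut (so a half turn about z gives the same grasp; the last joint's range is limited). The gripper opens to 91 mm and grips with 3 to 60 N. Pads are 32 mm wide; open, the fingers measure 118 mm over their backs; the gripper's body (76 mm by 178 mm) begins 60 mm behind the grasp point.
Start: joints at [1.142, 0.32, 1.565, -0, 1.257, -0.02], TCP at [0.229, 0.528, 0.214] pointing down, gripper open.
Joint ranges: [-3.11, 3.11], [-0.84, 2.01], [0.21, 2.61], [-1.34, 4.49], [0.05, 2.63], [-2.56, 2.56]. Speed limits (rad/s): [2.57, 2.57, 3.14, 3.14, 3.14, 3.14].

### API

Orientations are given as a 3x3 rotation matrix whose columns are the frame's x, y, z axes.
In Python, from bench import get_obs, camera, close_job gives the robot as it stands.
- The arm moves only by the tool arm_command, never from a script. Its arguments are lists of equal length, an entry for each row: "delta_rot": the turn, a rotation vector about the tool's x, y, z in units of 8 degrees (1.0 is 8 degrees), a list of three; "translation": the shift along the tool's x, y, z in units of 40 mm (1.0 is 40 mm), a list of three; "hand": the closure, from -1 (fully open) to 1 (shut). A call has 1 to 8 rows; each row is the pose to reach, as a shift and turn from the pose measured when the call began, along the tool's axes at that moment; what a row does not reach only later rows make up. A row lasts 1/8 s, in which the tool goes at most 62.5 mm and 10.7 degrees, less where a joint would pass 70% of its speed; a pose out of reach is approached as far as the arm can. A call with a gripper value outside its range is refused whole. The fingers move at their own pace and stop on an object; "grip_force" is the grip in N (left out, the last holds). Time passes only in rows, so rows that repeat a pose let the fingers close. It gives the time, the measured TCP pose, the force and the opening at its end, in the units of the state.
- get_obs(): the state, without advancing time (a new reading comes with each control period).
- camera(name): name is "scene" or "top" or "wrist"; returns a dict with "frame" (400x640x3 uint8, blue, green, red), "depth" (400x640 float32, m along the optical axis (not along the pixel's ray), 0 where there is no reading), "camera_matrix" (3x3 intrinsics, pixels), "extrinsics" (4x4, takes a point from world to camera coordinates). Camera axes: x right, y down, z forward; pixel columns grow to the right and rows downward; lengths in m; the calibration is good to about 2 mm. A picture is of the moment at which its call begins.
- close_job(): hands the job in, once; it reports no verdict.
The state is a dict: "clock": time; "joint_positions": joint angles; "joint_vel": joint speeds; "effort": joint torques, N m; "tcp_pos": TCP position; "tool_rot": TCP orientation; "wrist_force": force on the tool from outside, world axes, zero at the start; "ft_torque": the same for the moment, N m; "opening": opening from 0.0 (shut) to 1.0 (fully open).
Only numpy, scipy, OpenCV 4.12 (cv2) and the standard library are available. Lean on these libraries where they do the work, as an engineer would, in place of code of your own. Each camera call takes 0.05 s, during which the arm holds its last target. There are 200 camera calls.

## Working session

There is one attempt and no reset: what is moved stays moved. The work goes in short steps, Python scripts to look and compute and a tool call to move; the robot and the scene stay as the last step left them, time stands still between calls to the robot, and variables do not carry over. Pictures are saved under pics/ and viewed, about 8 in all and at most 12, crops included, and the job is handed in when it is done.

Besides the shell and the picture viewer there is one more tool, called after "Emit:" by a JSON object that holds its "op" and its "data", one argument or row to a line. arm_command: Moves the arm, as the interface text tells. Its arguments: {"type":"object","properties":{"delta_rot":{"type":"array","items":{"type":"array","items":{"type":"number"}}},"translation":{"type":"array","items":{"type":"array","items":{"type":"number"}}},"hand":{"type":"array","items":{"type":"number"}},"grip_force":{"type":"number"}},"required":["delta_rot","translation","hand"]}

```bash
mkdir -p pics; ls; cat > h.py <<'E'
import numpy as np, cv2
from bench import get_obs, camera, close_job
def snap(n,f,scale=1,crop=None):
    c=camera(n); np.savez(''+f+'.npz',**c)
    im=c['frame']
    if crop: im=im[crop[1]:crop[3],crop[0]:crop[2]]
    if scale!=1: im=cv2.resize(im,None,fx=scale,fy=scale)
    cv2.imwrite('pics/'+f+'.png',im); return c
def load(f): return dict(np.load(''+f+'.npz'))
def px(c,u,v,r=1):
    d=c['depth'][v-r:v+r+1,u-r:u+r+1]; d=np.median(d[d>0])
    p=np.linalg.inv(c['camera_matrix'])@[u,v,1]*d
    return np.linalg.inv(c['extrinsics'])[:3]@np.r_[p,1]
def cloud(c):
    v,u=np.mgrid[0:400,0:640]; d=c['depth']
    P=np.stack([u*d,v*d,d],-1)@np.linalg.inv(c['camera_matrix']).T
    E=np.linalg.inv(c['extrinsics']); return P@E[:3,:3].T+E[:3,3]
def delta(pos,R=None):
    "units for a move from the present pose to world pos/rot"
    from scipy.spatial.transform import Rotation as Ro
    o=get_obs(); T=np.array(o['tool_rot']); t=T.T@(np.array(pos)-o['tcp_pos'])/0.04
    r=np.zeros(3) if R is None else Ro.from_matrix(T.T@R).as_rotvec()/np.radians(8)
    return t.round(2),r.round(2)
E
python3 - <<'E'
from h import *
np.set_printoptions(precision=3,suppress=True)
print(get_obs())
c=snap('top','top0'); P=cloud(c)
snap('scene','scene0')
E
```

```text
pics
{'clock': 0.0, 'joint_positions': array([ 1.142,  0.32 ,  1.566, -0.   ,  1.257, -0.02 ]), 'joint_vel': array([ 0.001, -0.001, -0.002, -0.001, -0.   ,  0.   ]), 'effort': array([ -0.001, -41.246, -23.198,   0.073,   0.046,  -0.   ]), 'tcp_pos': array([0.228, 0.527, 0.213]), 'tool_rot': array([[-0.918,  0.398, -0.001],
       [ 0.398,  0.918, -0.002],
       [ 0.   , -0.002, -1.   ]]), 'wrist_force': array([-0.598, -0.179,  0.434]), 'ft_torque': array([ 0.005, -0.031, -0.019]), 'opening': 1.0022021657507103}
```

View pics/top0.png

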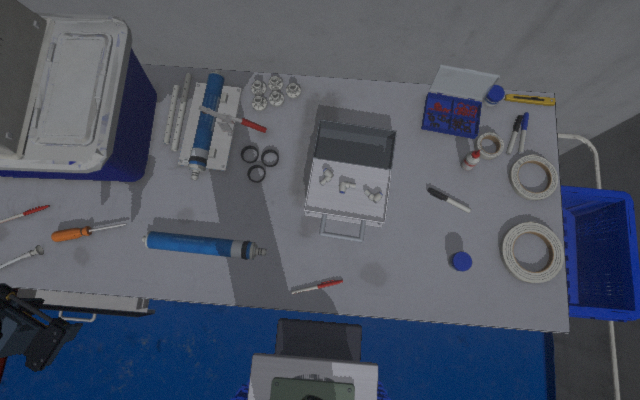

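View pics/scene0.png

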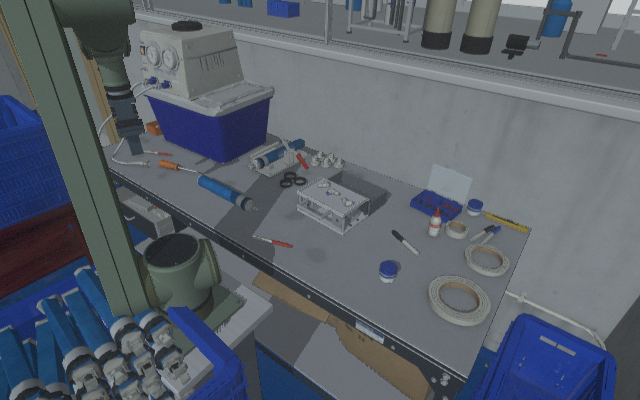

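The top view shows the cradle's plate around (348,188) with its handle at (343,237) and the catch box at (355,145). The element runs from (147,240) to (265,252), with its stub at the right. I'll enlarge both and measure.

```bash
python3 - <<'E'
from h import *
np.set_printoptions(precision=3,suppress=True)
c=load('top0'); im=c['frame']
a=cv2.resize(im[110:250,280:420],None,fx=4,fy=4,interpolation=cv2.INTER_CUBIC)
cv2.imwrite('pics/crad.png',a)
P=cloud(c)
# element: blue pixels in region
R=P[225:268,140:272]; hsv=cv2.cvtColor(im[225:268,140:272],cv2.COLOR_BGR2HSV)
m=(R[...,2]>0.03)&(R[...,2]<0.06)&(hsv[...,1]>110)
Q=R[m]; mu=Q[:,:2].mean(0); w,V=np.linalg.eigh(np.cov((Q[:,:2]-mu).T)); d=V[:,1]; d=d if d[0]>0 else -d
s=(Q[:,:2]-mu)@d; print('elem',mu,d,s.min(),s.max(),Q[:,2].max(),m.sum())
print('ends',mu+d*s.min(),mu+d*s.max())
# all raised
m2=(R[...,2]>0.012)&(R[...,2]<0.08); Q2=R[m2]; s2=(Q2[:,:2]-mu)@d; print('all',s2.min(),s2.max())
# plate points z~0.077-0.095
G=P[110:250,280:420]; M=(G[...,2]>0.068)&(G[...,2]<0.11)
rect=cv2.minAreaRect(G[M][:,:2].astype(np.float32)); print('plate+handle rect',rect)
H=P[228:246,310:375]; mh=(H[...,2]>0.06)&(H[...,2]<0.1)
h=H[mh]; hx=h[h[:,0]<h[:,0].min()+0.012]; print('handle',hx.mean(0),hx[:,1].min(),hx[:,1].max(),hx[:,0].min(),hx[:,2].max())
for n,(u,v) in dict(ring1=(249,153),ring2=(270,156),ring3=(257,173),scr=(317,286)).items(): print(n,px(c,u,v))
E
```

```text
elem [0.412 0.34 ] [0.027 1.   ] -0.15131857190670991 0.11540892008461023 0.052038996190675424 1383
ends [0.408 0.188] [0.415 0.455]
all -0.19115461143710613 0.13565210125403038
plate+handle rect ((0.5525307655334473, -0.05064146965742111), (0.2075311243534088, 0.2030949741601944), 85.03167724609375)
handle [ 0.455 -0.052  0.08 ] -0.09908389659255272 0.011341004283416336 0.44794524731498 0.08426384980066592
ring1 [ 0.683  0.231 -0.001]
ring2 [ 0.678  0.171 -0.   ]
ring3 [ 0.625  0.201 -0.001]
scr [0.331 0.007 0.009]
```

View pics/crad.png

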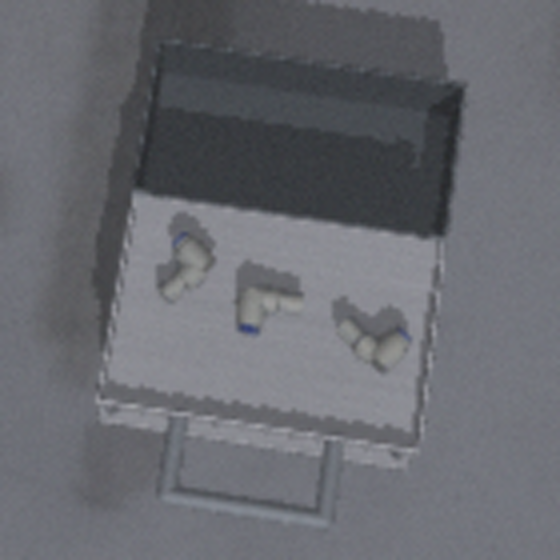

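The crop shows the handle bar running from (165,495) to (325,520). The three elbows lie at about (188,265), (265,303) and (378,345). The cradle is yawed about -5°. I'll go above the handle and take a wrist look.

```bash
python3 - <<'E'
from h import *
a=-0.087; y=np.array([np.cos(a),np.sin(a),0]); z=np.array([0,0,-1.]); R=np.c_[np.cross(y,z),y,z]
print(R); print(delta([0.45,-0.043,0.26],R))
E
```

```text
[[ 0.08689029  0.99621789  0.        ]
 [ 0.99621789 -0.08689029  0.        ]
 [ 0.          0.         -1.        ]]
(array([-10.75, -10.88,  -1.15]), array([-0.01,  0.01,  8.95]))
```

Emit:
{"op": "arm_command", "data": {
  "delta_rot": [
    [0,0,1.3],
    [0,0,2.6],
    [0,0,3.9],
    [0,0,5.2],
    [0,0,6.5],
    [0,0,7.8],
    [0,0,8.95],
    [0,0,8.95]
  ],
  "translation": [
    [-1.1,-1.1,-0.15],
    [-2.2,-2.2,-0.3],
    [-3.3,-3.3,-0.45],
    [-4.4,-4.4,-0.6],
    [-5.5,-5.5,-0.75],
    [-6.6,-6.6,-0.9],
    [-7.7,-7.7,-1.0],
    [-8.8,-8.8,-1.1]
  ],
  "hand": [-1,-1,-1,-1,-1,-1,-1,-1]
}}

```text
clock: 1.1
tcp_pos: [0.4117, 0.0625, 0.2579]
tool_rot: [[0.088, 0.996, -0.0], [0.996, -0.088, -0.001], [-0.001, -0.0, -1.0]]
wrist_force: [1.8, -0.5, -0.0]
opening: 1.003
```

```bash
python3 - <<'E'
from h import *
a=-0.087; y=np.array([np.cos(a),np.sin(a),0]); z=np.array([0,0,-1.]); R=np.c_[np.cross(y,z),y,z]
print(get_obs()['tcp_pos'],delta([0.45,-0.043,0.26],R))
E
```

```text
[0.41170674 0.06247158 0.25788597] (array([-2.54,  1.19, -0.05]), array([-0.  ,  0.01, -0.01]))
```

Emit:
{"op": "arm_command", "data": {
  "delta_rot": [
    [0,0,0],
    [0,0,0],
    [0,0,0],
    [0,0,0]
  ],
  "translation": [
    [-1.2,0.6,0],
    [-2.54,1.19,0],
    [-2.54,1.19,0],
    [-2.54,1.19,0]
  ],
  "hand": [-1,-1,-1,-1]
}}

```text
clock: 1.6
tcp_pos: [0.4496, -0.0427, 0.2575]
tool_rot: [[0.089, 0.996, -0.002], [0.996, -0.089, -0.0], [-0.001, -0.002, -1.0]]
wrist_force: [0.5, 0.9, -1.2]
opening: 1.006
```

```bash
python3 - <<'E'
from h import *
np.set_printoptions(precision=4,suppress=True)
o=get_obs(); print(o['tcp_pos'],o['joint_positions'])
c=snap('wrist','w1'); P=cloud(c)
print(np.linalg.inv(c['extrinsics'])[:3])
print(np.isfinite(P).all(), (c['depth']>0).mean())
E
```

```text
[ 0.4496 -0.0427  0.2575] [-0.1197  0.0966  1.7458 -0.0006  1.3007 -0.0302]
[[ 0.9958 -0.0872 -0.0262  0.4566]
 [-0.091  -0.958  -0.2719  0.0341]
 [-0.0014  0.2732 -0.962   0.4283]]
True 0.99590234375
```

View pics/w1.png

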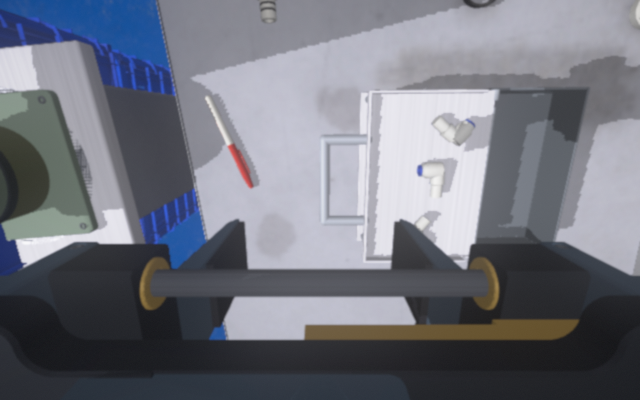

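The wrist view shows the bar from (326,137) to (325,222) and the plate from (368,92) to (497,90). The hinge edge is near x=495.

```bash
python3 - <<'E'
from h import *
np.set_printoptions(precision=4,suppress=True)
c=load('w1'); P=cloud(c)
H=P[136:224,316:334]; m=(H[...,2]>0.07)&(H[...,2]<0.095); h=H[m]
v=cv2.fitLine(h[:,:2].astype(np.float32),cv2.DIST_L2,0,.01,.01).ravel(); print('bar',v,'yaw',np.arctan2(-v[0],v[1])%np.pi, h[:,1].min(),h[:,1].max(),h[:,2].max(),h.mean(0))
# bar full ends : columns 322-328
B=P[120:240,321:331]; mb=(B[...,2]>0.07)&(B[...,2]<0.095); print('bar ends',B[mb][:,1].min(),B[mb][:,1].max())
# plate outline: z .07-.1 right of handle
G=P[60:265,340:520]; M=(G[...,2]>0.070)&(G[...,2]<0.094); g=G[M]
for a in (-.08,-.088,-.096):
    X=np.array([np.cos(a),np.sin(a)]);Y=np.array([-np.sin(a),np.cos(a)])
    print(a,np.percentile(g[:,:2]@X,[0.2,99.8]),np.percentile(g[:,:2]@Y,[.2,99.8]))
for u,v in [(326,150),(326,180),(326,210),(368,92),(373,258),(495,93),(585,92),(494,180),(582,180)]: print(u,v,px(c,u,v))
E
```

```text
bar [ 0.083   0.9966  0.4559 -0.0382] yaw 3.0585046 -0.09372119609380775 0.012956511892430297 0.0829887867574462 [ 0.4559 -0.0382  0.08  ]
bar ends -0.09748157789291931 0.013889956679229008
-0.08 [0.4782 0.6517] [-0.1068  0.0973]
-0.088 [0.478  0.6516] [-0.1024  0.1019]
-0.096 [0.4779 0.6515] [-0.0981  0.1066]
326 150 [ 0.461  -0.0033  0.0807]
326 180 [ 0.458  -0.0389  0.0802]
326 210 [ 0.4548 -0.0763  0.0805]
368 92 [0.5126 0.0557 0.0806]
373 258 [ 0.5098 -0.1466  0.0804]
495 93 [0.6542 0.042  0.0771]
585 92 [0.772  0.0339 0.0559]
494 180 [ 0.7031 -0.0774  0.0028]
582 180 [ 0.8334 -0.0898  0.0003]
```

Emit:
{"op": "arm_command", "data": {
  "delta_rot": [
    [0,0,0],
    [0,0,0],
    [0,0,0],
    [0,0,0],
    [0,0,0],
    [0,0,0],
    [0,0,0]
  ],
  "translation": [
    [0,0.16,1],
    [0,0.16,2],
    [0,0.16,2.5],
    [0,0.16,3.2],
    [0,0.16,4],
    [0,0.16,5.04],
    [0,0.16,5.04]
  ],
  "hand": [0.12,0.12,0.12,0.12,0.12,0.12,0.12],
  "grip_force": 15
}}

```text
clock: 2.52
tcp_pos: [0.4531, -0.041, 0.0542]
tool_rot: [[0.085, 0.996, -0.008], [0.996, -0.085, 0.0], [-0.0, -0.008, -1.0]]
wrist_force: [0.1, 0.4, 0.7]
opening: 0.439
```

Emit:
{"op": "arm_command", "data": {
  "delta_rot": [
    [0,0,0],
    [0,0,0],
    [0,0,0],
    [0,0,0]
  ],
  "translation": [
    [0,0,0],
    [0,0,0],
    [0,0,0],
    [0,0,0]
  ],
  "hand": [1,1,1,1],
  "grip_force": 15
}}

```text
clock: 3.02
tcp_pos: [0.4558, -0.0412, 0.0555]
tool_rot: [[0.085, 0.996, -0.002], [0.996, -0.085, 0.0], [-0.0, -0.002, -1.0]]
wrist_force: [4.9, 1.2, 2.1]
opening: 0.127
```

```bash
cat > arc.py <<'E'
from h import *
import sys
def arc(th0,ths):
    "rows for bar angle ths, from measured pose; bar at th=0 is at TCP0"
    X=np.array([.9964,-.0849,0]);Z=np.array([0,0,1.]);T0=np.array([.4558,-.0412,.0555])
    o=get_obs(); 
    d=o['tcp_pos']-T0; print('th now',np.arctan2(d[2]+.003,.192-d@X), 'r',np.hypot(d[2]+.003,.192-d@X),'f',o['wrist_force'].round(1))
    for t in ths:
        p=T0+X*(.192*(1-np.cos(t))+.003*np.sin(t))+Z*(.192*np.sin(t)-.003*(1-np.cos(t)))
        print(round(t,2),delta(p)[0].tolist())
a,b=map(float,sys.argv[1:]); arc(a,np.r_[np.linspace(a,b,8)[1:],b])
E
python3 arc.py 0 0.56
```

```text
th now 0.01540789132266306 r 0.19201439822563418 f [4.9 1.2 2.1]
0.08 [-0.0, 0.02, -0.38]
0.16 [-0.0, 0.07, -0.76]
0.24 [-0.0, 0.15, -1.14]
0.32 [-0.0, 0.26, -1.51]
0.4 [-0.0, 0.4, -1.86]
0.48 [-0.0, 0.57, -2.21]
0.56 [-0.0, 0.77, -2.54]
0.56 [-0.0, 0.77, -2.54]
```

Emit:
{"op": "arm_command", "data": {
  "delta_rot": [
    [0,0,0],
    [0,0,0],
    [0,0,0],
    [0,0,0],
    [0,0,0],
    [0,0,0],
    [0,0,0],
    [0,0,0]
  ],
  "translation": [
    [0,0.02,-0.38],
    [0,0.07,-0.76],
    [0,0.15,-1.14],
    [0,0.26,-1.51],
    [0,0.4,-1.86],
    [0,0.57,-2.21],
    [0,0.77,-2.54],
    [0,0.77,-2.54]
  ],
  "hand": [1,1,1,1,1,1,1,1]
}}

```text
clock: 4.03
tcp_pos: [0.4851, -0.0435, 0.1576]
tool_rot: [[0.085, 0.996, -0.006], [0.996, -0.085, 0.001], [0.0, -0.006, -1.0]]
wrist_force: [-4.8, 1.4, 1.0]
opening: 0.126
```

```bash
python3 arc.py 0.56 1.12
```

```text
th now 0.5735941534097969 r 0.19363959953248144 f [-4.8  1.4  1. ]
0.64 [-0.0, 0.26, -0.3]
0.72 [-0.0, 0.5, -0.6]
0.8 [-0.0, 0.77, -0.87]
0.88 [-0.0, 1.06, -1.13]
0.96 [-0.0, 1.37, -1.36]
1.04 [-0.0, 1.69, -1.56]
1.12 [-0.0, 2.03, -1.74]
1.12 [-0.0, 2.03, -1.74]
```

Emit:
{"op": "arm_command", "data": {
  "delta_rot": [
    [0,0,0],
    [0,0,0],
    [0,0,0],
    [0,0,0],
    [0,0,0],
    [0,0,0],
    [0,0,0],
    [0,0,0]
  ],
  "translation": [
    [0,0.26,-0.3],
    [0,0.5,-0.6],
    [0,0.77,-0.87],
    [0,1.06,-1.13],
    [0,1.37,-1.36],
    [0,1.69,-1.56],
    [0,2.03,-1.74],
    [0,2.03,-1.74]
  ],
  "hand": [1,1,1,1,1,1,1,1]
}}

```text
clock: 5.03
tcp_pos: [0.5665, -0.0503, 0.229]
tool_rot: [[0.085, 0.996, -0.005], [0.996, -0.085, 0.001], [0.001, -0.005, -1.0]]
wrist_force: [-5.1, 2.4, 9.2]
opening: 0.123
```

```bash
python3 arc.py 1.12 1.68; python3 -c "
from h import *
snap('top','top1',4,(280,100,420,250))"
```

```text
th now 1.140940079001127 r 0.19419578069773263 f [-5.1  2.4  9.2]
1.2 [-0.01, 0.35, -0.09]
1.28 [-0.01, 0.72, -0.21]
1.36 [-0.01, 1.09, -0.3]
1.44 [-0.01, 1.47, -0.36]
1.52 [-0.01, 1.85, -0.39]
1.6 [-0.01, 2.24, -0.39]
1.68 [-0.01, 2.62, -0.36]
1.68 [-0.01, 2.62, -0.36]
```

Emit:
{"op": "arm_command", "data": {
  "delta_rot": [
    [0,0,0],
    [0,0,0],
    [0,0,0],
    [0,0,0],
    [0,0,0],
    [0,0,0],
    [0,0,0],
    [0,0,0]
  ],
  "translation": [
    [0,0.35,-0.09],
    [0,0.72,-0.21],
    [0,1.09,-0.3],
    [0,1.47,-0.36],
    [0,1.85,-0.39],
    [0,2.24,-0.39],
    [0,2.62,-0.36],
    [0,2.62,-0.36]
  ],
  "hand": [1,1,1,1,1,1,1,1]
}}

```text
clock: 6.08
tcp_pos: [0.6715, -0.0589, 0.2427]
tool_rot: [[0.085, 0.996, -0.005], [0.996, -0.085, 0.002], [0.002, -0.005, -1.0]]
wrist_force: [1.3, 1.8, 1.4]
opening: 0.125
```

```bash
python3 arc.py 1.68 2.3; python3 -c "
from h import *
print(get_obs()['joint_positions'])"
```

```text
th now 1.6986049161651526 r 0.1917145256941554 f [1.3 1.8 1.4]
1.77 [-0.02, 0.41, 0.06]
1.86 [-0.02, 0.82, 0.17]
1.95 [-0.02, 1.22, 0.31]
2.03 [-0.02, 1.6, 0.49]
2.12 [-0.02, 1.97, 0.7]
2.21 [-0.02, 2.32, 0.94]
2.3 [-0.02, 2.65, 1.21]
2.3 [-0.02, 2.65, 1.21]
[-0.10535198  0.46917785  1.25800849  0.00148395  1.41913924 -0.02028016]
```

Emit:
{"op": "arm_command", "data": {
  "delta_rot": [
    [0,0,0],
    [0,0,0],
    [0,0,0],
    [0,0,0],
    [0,0,0],
    [0,0,0],
    [0,0,0],
    [0,0,0]
  ],
  "translation": [
    [0,0.41,0.06],
    [0,0.82,0.17],
    [0,1.22,0.31],
    [0,1.6,0.49],
    [0,1.97,0.7],
    [0,2.32,0.94],
    [0,2.65,1.21],
    [0,2.65,1.21]
  ],
  "hand": [1,1,1,1,1,1,1,1]
}}

```text
clock: 7.08
tcp_pos: [0.7785, -0.0682, 0.192]
tool_rot: [[0.085, 0.996, -0.004], [0.996, -0.085, 0.002], [0.001, -0.004, -1.0]]
wrist_force: [0.3, 0.2, 0.5]
opening: 0.128
```

```bash
python3 arc.py 2.3 2.45; python3 -c "
from h import *
snap('top','top2',4,(270,60,430,200))"
```

```text
th now 2.327779240333641 r 0.19196321869193564 f [0.3 0.2 0.5]
2.32 [-0.01, 0.03, 0.03]
2.34 [-0.01, 0.11, 0.1]
2.36 [-0.01, 0.18, 0.17]
2.39 [-0.01, 0.25, 0.25]
2.41 [-0.01, 0.32, 0.33]
2.43 [-0.01, 0.39, 0.4]
2.45 [-0.01, 0.45, 0.48]
2.45 [-0.01, 0.45, 0.48]
```

View pics/top2.png

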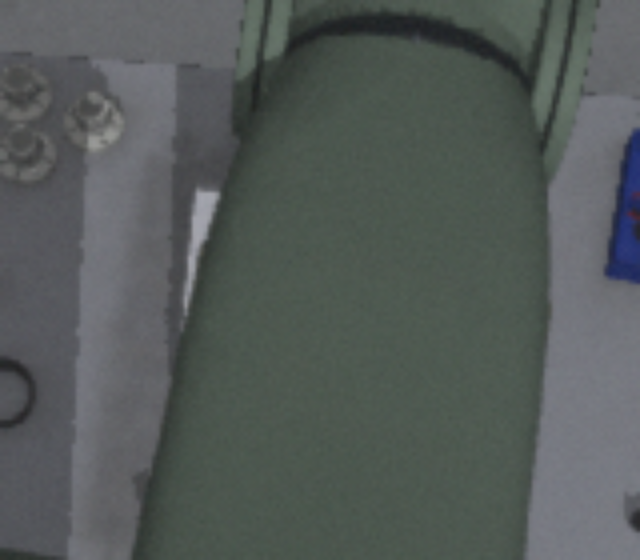

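Emit:
{"op": "arm_command", "data": {
  "delta_rot": [
    [0,0,0],
    [0,0,0],
    [0,0,0],
    [0,0,0],
    [0,0,0]
  ],
  "translation": [
    [0,0.18,0.17],
    [0,0.32,0.33],
    [0,0.45,0.48],
    [0,0.45,0.48],
    [0,0.45,0.48]
  ],
  "hand": [1,1,1,0.2,0.2]
}}

```text
clock: 7.75
tcp_pos: [0.7958, -0.0698, 0.1736]
tool_rot: [[0.085, 0.996, -0.004], [0.996, -0.085, 0.001], [0.001, -0.004, -1.0]]
wrist_force: [-0.4, -1.1, -1.4]
opening: 0.315
```

Emit:
{"op": "arm_command", "data": {
  "delta_rot": [
    [0,0,0],
    [0,0,0],
    [0,0,0],
    [0,0,0],
    [0,0,0],
    [0,0,0]
  ],
  "translation": [
    [0,0,0],
    [0,0,-0.5],
    [0,0,-1.5],
    [0,0,-2.5],
    [0,-1.2,-2.5],
    [0,-2.5,-2.5]
  ],
  "hand": [0.2,0.2,0.2,0.2,0.2,0.2]
}}

```text
clock: 8.5
tcp_pos: [0.6958, -0.0614, 0.2744]
tool_rot: [[0.086, 0.996, -0.002], [0.996, -0.086, 0.001], [0.001, -0.003, -1.0]]
wrist_force: [0.5, -0.4, 0.3]
opening: 0.4
```

```bash
python3 - <<'E'
from h import *
a=-0.027; y=np.array([np.cos(a),np.sin(a),0]); z=np.array([0,0,-1.]); R=np.c_[np.cross(y,z),y,z]
print(get_obs()['tcp_pos'],delta([0.412,0.34,0.25],R))
E
```

```text
[ 0.69580063 -0.06143242  0.27444742] (array([ 9.39, -7.93,  0.64]), array([-0.02, -0.01, -0.42]))
```

Now I'll move toward the element. Once the arm is clear, I'll check the box and plate.

Emit:
{"op": "arm_command", "data": {
  "delta_rot": [
    [0,0,0],
    [0,0,0],
    [0,0,0],
    [0,0,-0.4],
    [0,0,-0.4],
    [0,0,-0.4],
    [0,0,-0.4],
    [0,0,-0.4]
  ],
  "translation": [
    [1.0,-0.9,0],
    [2.1,-1.8,0],
    [3.2,-2.7,0],
    [4.3,-3.6,0.1],
    [5.4,-4.6,0.2],
    [6.5,-5.5,0.3],
    [7.6,-6.4,0.4],
    [8.6,-7.2,0.5]
  ],
  "hand": [-1,-1,-1,-1,-1,-1,-1,-1]
}}

```text
clock: 9.5
tcp_pos: [0.4367, 0.3072, 0.2562]
tool_rot: [[0.03, 1.0, -0.002], [1.0, -0.03, 0.002], [0.002, -0.002, -1.0]]
wrist_force: [0.7, -0.3, -0.3]
opening: 1.0
```

```bash
python3 - <<'E'
from h import *
a=-0.027; y=np.array([np.cos(a),np.sin(a),0]); z=np.array([0,0,-1.]); R=np.c_[np.cross(y,z),y,z]
print(get_obs()['tcp_pos'],delta([0.405,0.34,0.22],R))
snap('top','top3',4,(275,100,425,240))
E
```

```text
[0.43665424 0.30718868 0.25620498] (array([ 0.79, -0.81,  0.91]), array([-0.01, -0.01, -0.02]))
```

View pics/top3.png

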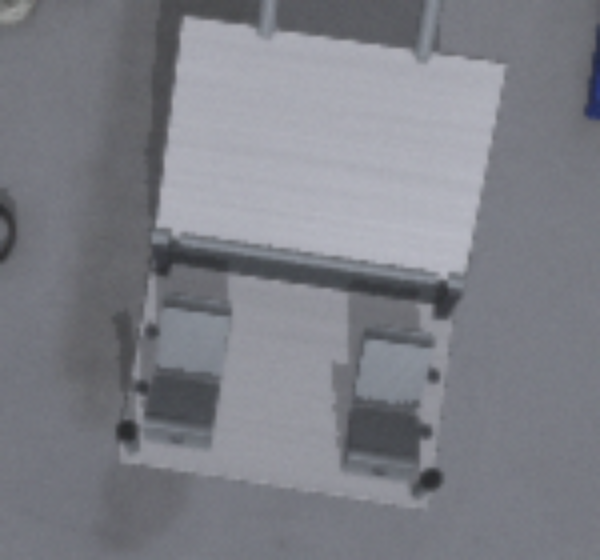

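The plate is open and leans over the box. Both V-blocks are in view, with the V bottoms at crop pixels (185,372) and (390,405). I'll check the V position, the plate angle, and a scene view for stray elbows.

```bash
python3 - <<'E'
from h import *
np.set_printoptions(precision=4,suppress=True)
c=load('top3'); E=np.linalg.inv(c['extrinsics']); K=np.linalg.inv(c['camera_matrix'])
def atz(u,v,z):
    d=E[:3,:3]@K@[u,v,1]; o=E[:3,3]; return o+d*(z-o[2])/d[2]
A=atz(275+185/4,100+372/4,.027);B=atz(275+390/4,100+405/4,.027); print(A,B,(A+B)/2,np.arctan2((A-B)[0],(A-B)[1]))
p,q=px(c,275+320//4,100+60//4),px(c,275+310//4,100+230//4); print(p,q,'slope',np.arctan2(p[2]-q[2],np.hypot(*(p-q)[:2])),'theta',np.pi-np.arctan2(p[2]-q[2],np.hypot(*(p-q)[:2])))
# fit flanks: cradle-frame V profile
a=-.085;X=np.array([np.cos(a),np.sin(a)]);Y=np.array([-np.sin(a),np.cos(a)])
P=cloud(c).reshape(-1,3); xc=P[:,:2]@X; yc=P[:,:2]@Y+.003
m=(abs(abs(yc)-.067)<.018)&(abs(xc-.57)<.032)
xs,zs=xc[m],P[m,2]
from scipy.optimize import least_squares
f=lambda p:np.abs(xs-p[0])+p[1]-zs
r=least_squares(f,[.57,.027],loss='soft_l1',f_scale=.003); print('V X',r.x,m.sum())
s=snap('scene','scene3',5,(280,150,420,260))
E
```

```text
[0.5756 0.0156 0.027 ] [ 0.5636 -0.1239  0.027 ] [ 0.5696 -0.0541  0.027 ] 0.08546782696519832
[ 0.7591 -0.0563  0.1361] [ 0.6657 -0.0583  0.0814] slope 0.5305828158743429 theta 2.61100983771545
V X [0.5716 0.0264] 636
```

View pics/scene3.png

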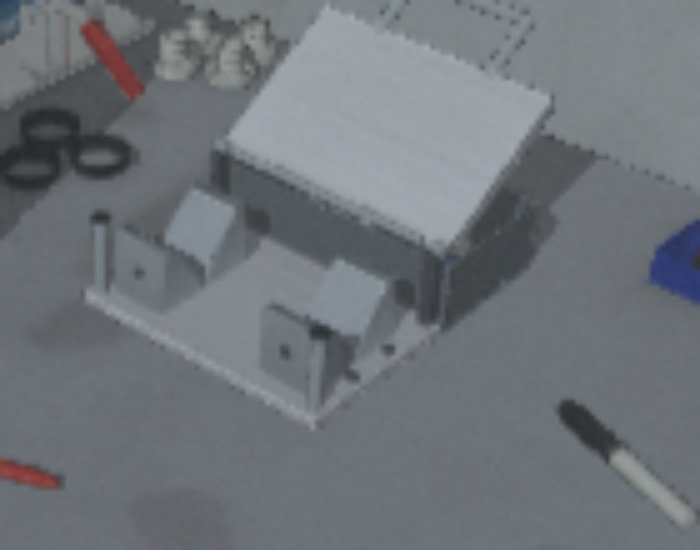

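Emit:
{"op": "arm_command", "data": {
  "delta_rot": [
    [0,0,0],
    [0,0,0],
    [0,0,0]
  ],
  "translation": [
    [0.79,-0.81,0.5],
    [0.79,-0.81,0.9],
    [0.79,-0.81,0.9]
  ],
  "hand": [-1,-1,-1]
}}

```text
clock: 9.98
tcp_pos: [0.4029, 0.3406, 0.2195]
tool_rot: [[0.024, 1.0, -0.005], [1.0, -0.024, 0.001], [0.001, -0.005, -1.0]]
wrist_force: [-0.4, 0.6, 0.2]
opening: 0.999
```

The plate angle is 2.61 rad. A small blue dot at crop (450,258), beside the right hinge post, might be an elbow's blue end, so I'll check it.

```bash
python3 - <<'E'
from h import *
np.set_printoptions(precision=3,suppress=True)
c=load('scene3')
a=-.085;X=np.array([np.cos(a),np.sin(a)]);Y=np.array([-np.sin(a),np.cos(a)])
for v in range(196,212,2):
    print(v,[tuple((np.r_[p[:2]@X-.5705,p[:2]@Y+.003,p[2]]*1000).round().astype(int)) for p in (px(c,u,v,0) for u in range(364,384,2))])
b=load('scene0')
im=np.hstack([cv2.resize(load('scene3')['frame'][180:230,340:400],None,fx=12,fy=12)])
cv2.imwrite('pics/dot.png',im)
E
```

```text
196 [(np.int64(86), np.int64(-79), np.int64(74)), (np.int64(89), np.int64(-85), np.int64(76)), (np.int64(89), np.int64(-93), np.int64(79)), (np.int64(92), np.int64(-99), np.int64(80)), (np.int64(99), np.int64(-103), np.int64(79)), (np.int64(194), np.int64(-55), np.int64(10)), (np.int64(194), np.int64(-64), np.int64(14)), (np.int64(193), np.int64(-72), np.int64(18)), (np.int64(151), np.int64(-105), np.int64(54)), (np.int64(166), np.int64(-105), np.int64(47))]
198 [(np.int64(77), np.int64(-86), np.int64(73)), (np.int64(80), np.int64(-91), np.int64(74)), (np.int64(82), np.int64(-98), np.int64(76)), (np.int64(89), np.int64(-102), np.int64(75)), (np.int64(103), np.int64(-102), np.int64(68)), (np.int64(171), np.int64(-70), np.int64(19)), (np.int64(128), np.int64(-103), np.int64(56)), (np.int64(138), np.int64(-105), np.int64(52)), (np.int64(155), np.int64(-103), np.int64(43)), (np.int64(166), np.int64(-106), np.int64(38))]
200 [(np.int64(156), np.int64(-36), np.int64(2)), (np.int64(74), np.int64(-96), np.int64(71)), (np.int64(75), np.int64(-103), np.int64(74)), (np.int64(150), np.int64(-66)
[... 1937 characters left out ...]
, (np.int64(115), np.int64(-108), np.int64(21)), (np.int64(131), np.int64(-107), np.int64(12)), (np.int64(150), np.int64(-104), np.int64(1)), (np.int64(154), np.int64(-110), np.int64(2)), (np.int64(163), np.int64(-113), np.int64(-1))]
210 [(np.int64(68), np.int64(-96), np.int64(32)), (np.int64(71), np.int64(-103), np.int64(34)), (np.int64(82), np.int64(-104), np.int64(29)), (np.int64(94), np.int64(-105), np.int64(22)), (np.int64(105), np.int64(-107), np.int64(17)), (np.int64(122), np.int64(-105), np.int64(7)), (np.int64(134), np.int64(-106), np.int64(2)), (np.int64(139), np.int64(-111), np.int64(1)), (np.int64(145), np.int64(-116), np.int64(1)), (np.int64(152), np.int64(-120), np.int64(-1))]
```

View pics/dot.png

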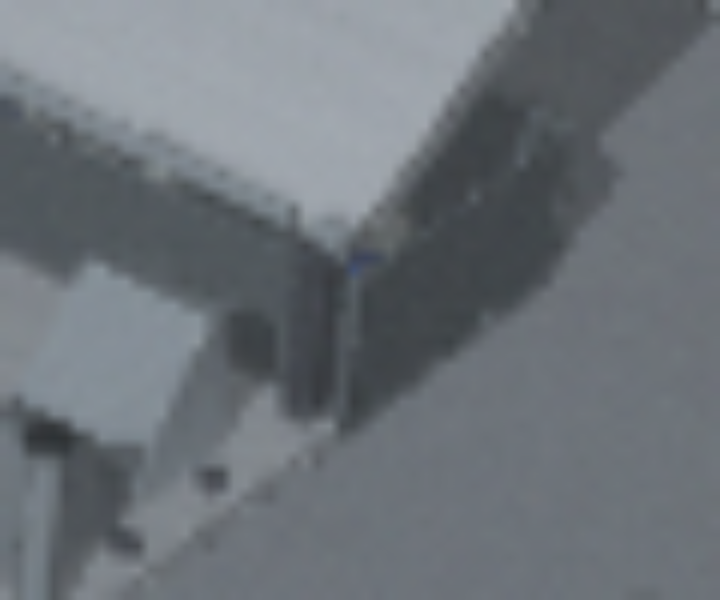

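The dot lies at about (150,-66,15) mm in the cradle frame, so it's an elbow on the box floor. Next is the element, measured from the wrist camera.

```bash
python3 - <<'E'
from h import *
np.set_printoptions(precision=4,suppress=True)
b=load('scene3'); print(px(b,341,189,0),px(b,340,188,0))
c=snap('wrist','w2'); P=cloud(c)
m=(P[...,2]>0.034)&(P[...,2]<0.055)&(P[...,0]>0.36)&(P[...,0]<0.46)&(P[...,1]>0.1)&(P[...,1]<0.55)&(c['depth']>.1)
Q=P[m]
for y0 in np.arange(.14,.54,.04):
    q=Q[abs(Q[:,1]-y0)<.005]
    if len(q)>20: 
        x,z=q[:,0],q[:,2]; s=np.linalg.lstsq(np.c_[2*x,2*z,np.ones(len(x))],x*x+z*z,rcond=None)[0]; print(round(y0,2),len(q),'x mid',(np.percentile(x,2)+np.percentile(x,98))/2,'zmax',z.max(),'circ',s[:2],np.sqrt(s[2]+s[0]**2+s[1]**2))
print(Q[:,1].min(),Q[:,1].max())
E
```

```text
[ 0.7082 -0.0033  0.0181] [0.7066 0.0006 0.0219]
0.18 66 x mid 0.40584769461617964 zmax 0.049061330208078346 circ [0.4057 0.0292] 0.01917261319542438
0.26 232 x mid 0.4085491375123571 zmax 0.048326197334386756 circ [0.4081 0.0249] 0.02221032822316822
0.3 245 x mid 0.40894404536382944 zmax 0.048990021745787204 circ [0.4095 0.0249] 0.02205738228649459
0.34 275 x mid 0.4103479304497618 zmax 0.04815147852822077 circ [0.4108 0.0249] 0.021751160789897275
0.38 297 x mid 0.4117524906465179 zmax 0.04828266640622375 circ [0.412  0.0244] 0.02173294115546954
0.42 313 x mid 0.41264174501443324 zmax 0.04720741793395866 circ [0.4128 0.0235] 0.02185664209980704
0.46 293 x mid 0.41385318514881053 zmax 0.04667398834482628 circ [0.414  0.0244] 0.020565086780633797
0.15254916252640943 0.4643640700391548
```

View pics/w2.png

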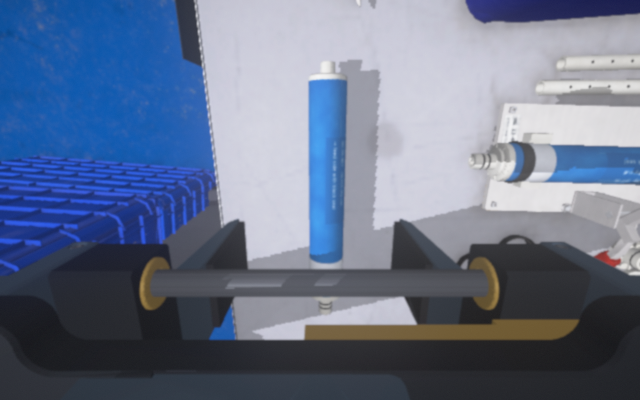

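Emit:
{"op": "arm_command", "data": {
  "delta_rot": [
    [0,0,0],
    [0,0,0],
    [0,0,0],
    [0,0,0],
    [0,0,0],
    [0,0,0],
    [0,0,0],
    [0,0,0]
  ],
  "translation": [
    [-0.09,0.19,1.0],
    [-0.09,0.19,2.2],
    [-0.09,0.19,3.3],
    [-0.09,0.19,4.2],
    [-0.09,0.19,4.8],
    [-0.09,0.19,5.2],
    [-0.09,0.19,5.32],
    [-0.09,0.19,5.32]
  ],
  "hand": [-1,-1,-1,-1,-1,-1,-1,-1]
}}

```text
clock: 11.02
tcp_pos: [0.4114, 0.3375, 0.0082]
tool_rot: [[0.026, 1.0, -0.003], [1.0, -0.026, 0.003], [0.003, -0.003, -1.0]]
wrist_force: [-0.1, 0.5, -0.3]
opening: 1.001
```

Emit:
{"op": "arm_command", "data": {
  "delta_rot": [
    [0,0,0],
    [0,0,0],
    [0,0,0],
    [0,0,0],
    [0,0,0]
  ],
  "translation": [
    [0,0,0],
    [0,0,0],
    [0,0,0],
    [0,0,0],
    [0,0,0]
  ],
  "hand": [1,1,1,1,1],
  "grip_force": 30
}}

```text
clock: 11.65
tcp_pos: [0.4113, 0.3375, 0.0081]
tool_rot: [[0.026, 1.0, -0.003], [1.0, -0.026, 0.003], [0.003, -0.003, -1.0]]
wrist_force: [-0.4, -1.1, 1.5]
opening: 0.486
```

Emit:
{"op": "arm_command", "data": {
  "delta_rot": [
    [0,0,0],
    [0,0,0],
    [0,0,0],
    [0,0,0],
    [0,0,0]
  ],
  "translation": [
    [0,0,-0.5],
    [0,0,-1.3],
    [0,0,-2.3],
    [0,0,-3.5],
    [0,0,-4.5]
  ],
  "hand": [1,1,1,1,1]
}}

```text
clock: 12.28
tcp_pos: [0.4117, 0.337, 0.1897]
tool_rot: [[0.026, 1.0, -0.002], [1.0, -0.026, 0.003], [0.003, -0.002, -1.0]]
wrist_force: [0.2, 0.4, -1.3]
opening: 0.486
```

```bash
python3 - <<'E'
from h import *
a=-0.085; y=np.array([np.cos(a),np.sin(a),0]); z=np.array([0,0,-1.]); R=np.c_[np.cross(y,z),y,z]
o=get_obs();print(o['tcp_pos'],o['opening'],o['wrist_force'],delta([0.5686,-0.0525,0.19],R))
E
```

```text
[0.41168114 0.33696738 0.1897421 ] 0.485873153343875 [ 0.22243677  0.37890994 -1.32831146] (array([-9.63,  4.17, -0.05]), array([-0.02, -0.02,  0.42]))
```

Emit:
{"op": "arm_command", "data": {
  "delta_rot": [
    [0,0,0],
    [0,0,0.1],
    [0,0,0.2],
    [0,0,0.3],
    [0,0,0.42],
    [0,0,0.42],
    [0,0,0.42],
    [0,0,0.42]
  ],
  "translation": [
    [-0.7,0.3,0],
    [-1.8,0.78,0],
    [-3.0,1.3,0],
    [-4.3,1.86,0],
    [-5.6,2.42,0],
    [-6.9,2.99,0],
    [-8.1,3.51,0],
    [-8.9,3.86,0]
  ],
  "hand": [1,1,1,1,1,1,1,1]
}}

```text
clock: 13.28
tcp_pos: [0.5572, -0.0251, 0.1878]
tool_rot: [[0.086, 0.996, -0.003], [0.996, -0.086, 0.003], [0.003, -0.003, -1.0]]
wrist_force: [0.5, 0.1, -0.5]
opening: 0.489
```

```bash
python3 - <<'E'
from h import *
a=-0.085; y=np.array([np.cos(a),np.sin(a),0]); z=np.array([0,0,-1.]); R=np.c_[np.cross(y,z),y,z]
o=get_obs();print(o['tcp_pos'],o['opening'],o['wrist_force'],delta([0.5686,-0.0525,0.10],R))
E
```

```text
[ 0.55716475 -0.02511443  0.18778433] 0.48921581286128957 [ 0.51733805  0.13490023 -0.477361  ] (array([-0.66,  0.35,  2.19]), array([-0.02, -0.02, -0.01]))
```

Emit:
{"op": "arm_command", "data": {
  "delta_rot": [
    [0,0,0],
    [0,0,0],
    [0,0,0],
    [0,0,0],
    [0,0,0],
    [0,0,0]
  ],
  "translation": [
    [-0.5,0.27,0.3],
    [-0.66,0.35,0.9],
    [-0.66,0.35,1.6],
    [-0.66,0.35,2.1],
    [-0.66,0.35,2.2],
    [-0.66,0.35,2.2]
  ],
  "hand": [1,1,1,1,1,1]
}}

```text
clock: 14.02
tcp_pos: [0.5687, -0.0523, 0.0998]
tool_rot: [[0.086, 0.996, -0.003], [0.996, -0.086, 0.003], [0.003, -0.003, -1.0]]
wrist_force: [0.6, -0.5, -1.1]
opening: 0.488
```

```bash
python3 - <<'E'
from h import *
np.set_printoptions(precision=4,suppress=True)
o=get_obs();print(o['tcp_pos'],o['opening'],o['wrist_force'],delta([0.5686,-0.0525,0.05]))
c=snap('wrist','w3'); snap('scene','scene4',5,(260,140,420,260))
t=o['tcp_pos']; P=cloud(c); a=-.085
X=np.array([np.cos(a),np.sin(a)]);Y=np.array([-np.sin(a),np.cos(a)])
xc=P[...,:2]@X;yc=P[...,:2]@Y
# element body points along Y beyond block
for y0 in np.arange(0.03,.16,.02):
    m=(abs(yc-y0)<.004)&(P[...,2]>.115)&(P[...,2]<.15)&(abs(xc-.571)<.04)&(c['depth']>.1)
    if m.sum()>15:
        x,z=xc[m],P[m][:,2]; s=np.linalg.lstsq(np.c_[2*x,2*z,np.ones(len(x))],x*x+z*z,rcond=None)[0]; print(y0.round(2),m.sum(),'circ',s[:2],'x',np.percentile(x,[2,98]),z.max())
# V flanks at left block from wrist
m=(abs(yc-.065)<.017)&(P[...,2]>.028)&(P[...,2]<.06)&(abs(xc-.571)<.034)&(c['depth']>.1)
print('flank pts',m.sum()); x,z=xc[m],P[m][:,2]
for s in(-1,1):
    k=s*(x-.571)>.005
    if k.sum()>10: print(s,k.sum(),'V centre-offset (x-s*z)',np.median(x[k]-s*(z[k]-.027)))
E
```

```text
[ 0.5687 -0.0523  0.0998] 0.48823783067978554 [ 0.6252 -0.4642 -1.1414] (array([-0.01,  0.  ,  1.25]), array([0., 0., 0.]))
0.03 1296 circ [0.5712 0.1156] x [0.5506 0.5915] 0.13987516493960025
0.05 1467 circ [0.5713 0.1155] x [0.5506 0.592 ] 0.13939038988471952
0.07 1613 circ [0.5711 0.1149] x [0.5507 0.5914] 0.13898316553007087
0.09 1828 circ [0.5712 0.1147] x [0.5508 0.5915] 0.13933712111598065
0.11 2070 circ [0.5713 0.1145] x [0.5509 0.5915] 0.13801002730347176
flank pts 300
-1 211 V centre-offset (x-s*z) 0.5684461076171344
1 89 V centre-offset (x-s*z) 0.570139429552551
```

View pics/w3.png

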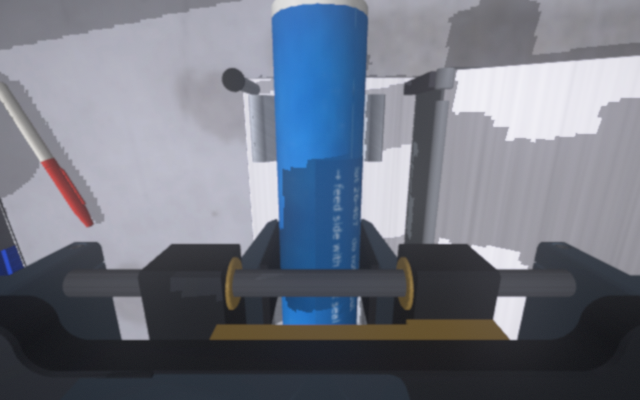

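The element is held square over the V, with its axis at X=0.571 against a V centre of 0.569–0.572. The block halves at (258,128) and (375,128) look even on both sides. Lowering now.

Emit:
{"op": "arm_command", "data": {
  "delta_rot": [
    [0,0,0],
    [0,0,0],
    [0,0,0],
    [0,0,0],
    [0,0,0]
  ],
  "translation": [
    [0,0,0.4],
    [0,0,0.8],
    [0,0,1.1],
    [0,0,1.25],
    [0,0,1.25]
  ],
  "hand": [1,1,1,1,1]
}}

```text
clock: 14.75
tcp_pos: [0.5689, -0.0522, 0.05]
tool_rot: [[0.086, 0.996, -0.002], [0.996, -0.086, 0.003], [0.003, -0.003, -1.0]]
wrist_force: [-0.4, -0.7, -1.6]
opening: 0.493
```

Emit:
{"op": "arm_command", "data": {
  "delta_rot": [
    [0,0,0],
    [0,0,0],
    [0,0,0]
  ],
  "translation": [
    [0,0,0.04],
    [0,0,0.08],
    [0,0,0.08]
  ],
  "hand": [1,1,1]
}}

```text
clock: 15.12
tcp_pos: [0.5689, -0.0522, 0.0472]
tool_rot: [[0.086, 0.996, -0.002], [0.996, -0.086, 0.003], [0.003, -0.002, -1.0]]
wrist_force: [-2.1, -0.4, 0.8]
opening: 0.487
```

Emit:
{"op": "arm_command", "data": {
  "delta_rot": [
    [0,0,0],
    [0,0,0],
    [0,0,0]
  ],
  "translation": [
    [0,-0.02,0.02],
    [0,-0.02,0.03],
    [0,-0.02,0.03]
  ],
  "hand": [1,1,1]
}}

```text
clock: 15.5
tcp_pos: [0.5681, -0.0521, 0.0462]
tool_rot: [[0.086, 0.996, -0.002], [0.996, -0.086, 0.003], [0.003, -0.002, -1.0]]
wrist_force: [-1.4, -0.3, 3.7]
opening: 0.492
```

Emit:
{"op": "arm_command", "data": {
  "delta_rot": [
    [0,0,0],
    [0,0,0],
    [0,0,0]
  ],
  "translation": [
    [0,-0.01,0.03],
    [0,-0.01,0.05],
    [0,-0.01,0.05]
  ],
  "hand": [1,1,1]
}}

```text
clock: 15.88
tcp_pos: [0.5677, -0.052, 0.0455]
tool_rot: [[0.085, 0.996, -0.002], [0.996, -0.085, 0.003], [0.003, -0.002, -1.0]]
wrist_force: [-5.0, -0.3, 10.3]
opening: 0.487
```

Emit:
{"op": "arm_command", "data": {
  "delta_rot": [
    [0,0,0],
    [0,0,0],
    [0,0,0],
    [0,0,0]
  ],
  "translation": [
    [0,-0.03,0.035],
    [0,-0.03,0.045],
    [0,-0.03,0.045],
    [0,-0.03,0.045]
  ],
  "hand": [1,1,1,1]
}}

```text
clock: 16.38
tcp_pos: [0.5676, -0.052, 0.0455]
tool_rot: [[0.085, 0.996, 0.001], [0.996, -0.085, 0.002], [0.003, 0.001, -1.0]]
wrist_force: [-2.0, 0.1, 10.8]
opening: 0.489
```

Emit:
{"op": "arm_command", "data": {
  "delta_rot": [
    [0,0,0],
    [0,0,0],
    [0,0,0],
    [0,0,0]
  ],
  "translation": [
    [0,-0.035,0.05],
    [0,-0.035,0.06],
    [0,-0.035,0.06],
    [0,-0.035,0.06]
  ],
  "hand": [1,1,1,1]
}}

```text
clock: 16.88
tcp_pos: [0.5676, -0.052, 0.0454]
tool_rot: [[0.084, 0.996, 0.005], [0.996, -0.084, 0.002], [0.002, 0.005, -1.0]]
wrist_force: [-2.3, 1.3, 12.7]
opening: 0.488
```

```bash
python3 - <<'E'
from h import *
np.set_printoptions(precision=4,suppress=True)
o=get_obs();print(o['clock'],o['tcp_pos'],o['opening'],o['wrist_force'],o['ft_torque'])
c=snap('wrist','w4'); t=snap('top','top5',4,(255,110,425,230)); snap('scene','scene5',5,(265,145,420,260))
for i in range(3): camera('wrist'); print(get_obs()['wrist_force'],get_obs()['tcp_pos'])
P=cloud(c); a=-.085
X=np.array([np.cos(a),np.sin(a)]);Y=np.array([-np.sin(a),np.cos(a)])
xc=P[...,:2]@X;yc=P[...,:2]@Y
for y0 in np.arange(0.03,.16,.02):
    m=(abs(yc-y0)<.004)&(P[...,2]>.063)&(P[...,2]<.095)&(abs(xc-.571)<.04)&(c['depth']>.1)
    if m.sum()>15:
        x,z=xc[m],P[m][:,2]; s=np.linalg.lstsq(np.c_[2*x,2*z,np.ones(len(x))],x*x+z*z,rcond=None)[0]; print(y0.round(2),m.sum(),'circ',s[:2])
m=(P[...,2]>.07)&(P[...,2]<.1)&(abs(xc-.57)<.01)&(c['depth']>.1); print('blue end Y',yc[m].max(), 'mid Y offset ~',yc[m].max()-.13+.004)
E
```

```text
16.875 [ 0.5676 -0.052   0.0454] 0.487598979008961 [-2.274   1.3486 12.7322] [0.2024 0.5627 0.2422]
[-3.008   0.6082 14.0702] [ 0.5676 -0.052   0.0454]
[-2.8341  0.8317 14.1649] [ 0.5676 -0.052   0.0454]
[-2.6768 -0.1796 14.7461] [ 0.5676 -0.052   0.0454]
0.03 1294 circ [0.5698 0.0613]
0.05 1480 circ [0.5703 0.055 ]
0.07 1663 circ [0.5703 0.0537]
0.09 1837 circ [0.5697 0.0585]
0.11 2075 circ [0.5697 0.0603]
blue end Y 0.1188812761938496 mid Y offset ~ -0.007118723806150407
```

View pics/scene5.png

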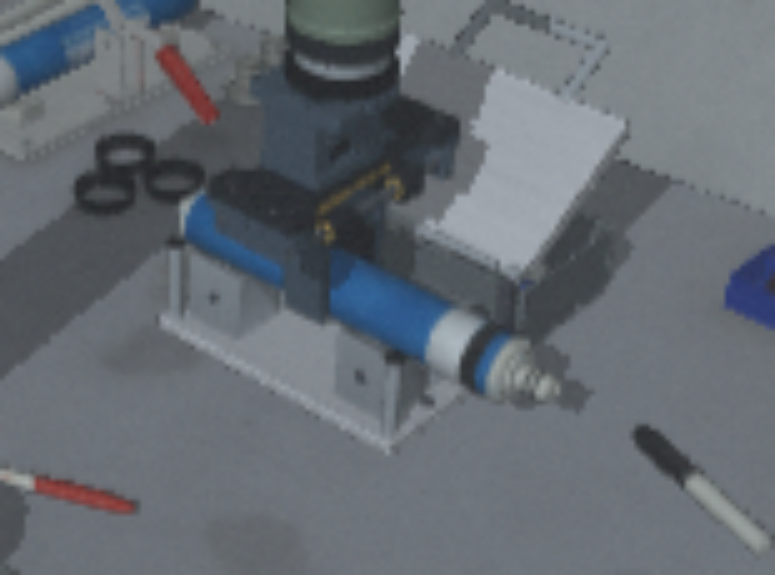

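The blue body lies on both blocks and is pressed at about 14.7 N. I've only seen two elbows in the box so far. Before handing in, I'll search the recorded clouds for the third, and for anything new on the bench.

```bash
python3 - <<'E'
from h import *
a=-.085;X=np.array([np.cos(a),np.sin(a)]);Y=np.array([-np.sin(a),np.cos(a)])
for n in ['scene3','scene4','scene5','w4','w3','top3']:
    c=load(n);P=cloud(c); x=P[...,:2]@X-.5705;y=P[...,:2]@Y+.004;z=P[...,2]
    m=(x>.09)&(x<.195)&(abs(y)<.1)&(z>.006)&(z<.06)&(c['depth']>0)&(z<.06+(x-.08)*.4)
    print(n,m.sum(),[tuple((np.r_[p]*1000).round().astype(int).tolist()) for p in zip(x[m],y[m],z[m])][::max(1,m.sum()//14)])
# new raised things on bench, top camera before/after (arm away)
A,B=cloud(load('top0')),cloud(load('top3')); x=B[...,:2]@X-.5705;y=B[...,:2]@Y
m=(B[...,2]>.01)&(A[...,2]<.006)&(B[...,2]<.05)&((abs(y)>.112)|(x>.2)|(x<-.065))&(B[...,0]>.25)&(abs(B[...,1])<.3)
print('new on bench px',m.sum()); print(B[m][::10].round(3))
m=(abs(y)<.05)&(abs(x)<.06)&(B[...,2]>.016)&(abs(y)<.04); print('in gap',m.sum()); print(get_obs()['wrist_force'],get_obs()['clock'])
E
```

```text
scene3 48 [(134, 65, 22), (139, 59, 17), (148, 55, 10), (139, 39, 17), (194, -89, 48), (192, -70, 36), (139, 20, 17), (138, 5, 19), (149, 2, 11), (194, -54, 10), (193, -71, 18), (171, -69, 19), (157, -64, 19), (166, -72, 18), (152, -72, 21), (145, -73, 21)]
scene4 25 [(194, -74, 59), (192, -72, 55), (195, -75, 51), (195, -67, 43), (195, -76, 47), (191, -82, 51), (194, -88, 53), (194, -97, 56), (192, -70, 41), (195, -93, 50), (192, -98, 54), (195, -57, 20), (194, -83, 32), (195, -57, 16), (193, -63, 19), (194, -70, 22), (192, -76, 26), (193, -59, 13), (194, -62, 14), (171, -64, 21), (194, -59, 8), (162, -70, 24), (172, -68, 18), (164, -69, 19), (165, -73, 20)]
scene5 45 [(194, -71, 54), (194, -76, 52), (195, -71, 45), (139, 39, 17), (194, -81, 45), (195, -81, 40), (193, -87, 39), (194, -74, 28), (194, -54, 10), (173, -62, 19), (172, -68, 18), (153, -67, 23), (167, -71, 18), (157, -70, 18), (149, -70, 17)]
w4 0 []
w3 0 []
top3 0 []
new on bench px 21
[[0.962 0.285 0.011]
 [0.772 0.284 0.01 ]
 [0.319 0.027 0.011]]
in gap 2
[-2.6768337  -0.17961325 14.74606295] 17.175
```

Three separate clusters sit on the box floor, at about y = +60, +10 and -68 mm and z ≈ 10–22 mm. Nothing new is on the bench. Handing in.

```bash
python3 -c "
from h import *
print(close_job()); o=get_obs(); print(o['clock'],o['wrist_force'],o['opening'],o['tcp_pos'])"
```

```text
the job is handed in; nothing more can be done
None
the job is handed in; nothing more can be done
```

The sorting plate is tipped open, the three elbows are in the catch box, and the element is held pressed in the V. I handed the job in at about 17 s on the robot's clock. The hand-in reports no verdict, so what follows rests on my own last checks.

- **Plate:** I gripped the bar, carried it over and released it. Its angle measured about 2.61 rad in the top view.
- **Elbows:** Depth points show three separate groups on the box floor. The open plate hides most of the box, so this is sparse evidence and I did not see all three elbows directly. Nothing new appeared on the bench.
- **Element position:** The blue body lies on both V-blocks.

| Check | Last value |
|---|---|
| Offset across the V | within about 2 mm |
| Height of axis, from gripper pose | about 61 mm (seat 61.5 mm) |
| Offset along the V | about 7 mm |

- **Press:** The wrist force was about 14.7 N down, with -2.7 N sideways in x. I estimate about 9.5 N on the near flank and 13 N on the far one, a slight bias to the far side. The grip was 30 N.
- **Disagreement:** The last camera fits of the axis height scattered from 54 to 61 mm, because the fingers hid much of the element. I relied on the gripper pose and contact force instead.
- **Bystanders:** None was touched as far as I could tell. I did not measure each one again at the end.

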